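# Close the fuel tank with its ratcheting cap

### The job

Close the fuel tank with the ridged cap that lies loose on the bench: set its nose in the filler neck, lean on it only lightly and turn it clockwise until you feel its lugs drop through the notches, then press it down against its spring and go on turning until the ratchet clicks. Stop after one to three clicks and let go, with the cap locked down level on the neck; never lean hard on the neck, and leave the other things on the bench where they are.

Things in the scene. Friction and masses are not known exactly. Their poses are not given: they have to be found in the camera images.
- cap: Black ratcheting fuel cap standing on its nose. Origin: centre of the nose's underside, z up. Grip disc 76 mm wide, z 23 to 37 mm; on it an upright ridge to pinch, 62 mm long along x, 12 mm thick in y, z 37 to 63. Below: nose 33 mm wide at the foot, 40 above z 8; steel lug bar 50 x 15 x 4 mm across it, z 10 to 14; sprung rubber seal, underside at z 16. About 0.2 kg
- ridge_end (a point): Point at the +x end of the cap's ridge: 31 mm from the cap's axis, 53 mm above the cap's origin. Turning clockwise is seen from above.
- ratchet: Ratchet wheel inside the cap, unseen; same origin as the cap. Its x axis lies along the ridge at the start and lags when the grip slips: a click each 20 degrees, at about 0.3 N m either way. The lug bar turns with this wheel but set at an unknown angle to it: within 63 degrees of the ridge at the start. It cannot be seen from above. The two lugs are alike.
- tank: Fixed grey steel fuel tank, 210 x 290 mm (seam flange 235 x 315), top 125 mm above the bench. Origin: centre of its underside, z up. The filler neck stands on its top.
- neck (a point): Centre of the neck's mouth, 153 mm above the bench; axes as the tank's. Neck 66 mm wide, hole 43 mm. Two notches for the lugs on the x and -x sides, 5 degrees play each way. Lugs on the flange: cap origin at z -10 mm; dropped in, seal touching: -16. Seal: 3 N, then 2 N/mm, stop at -21.5. Clockwise from the notch, ramps draw the lugs under; end stop after 55 degrees, cap then at -19.
- funnel: Bystander: blue funnel standing mouth down, 84 mm wide, 130 mm tall. Origin: centre of its underside.
- flask: Bystander: aluminium oil flask with black cap, 55 x 100 mm, 182 mm tall. Origin: centre of its underside.
- dish: Bystander: small steel dish, 104 mm wide, 34 mm tall. Origin: centre of its underside.
- wrench: Bystander: open-ended wrench lying flat, 180 mm long along its x. Origin: below its middle.

How it is judged:
By the outcome, as a careful person would: the job done as asked, in the order asked, and still so for the second after the job is handed in, with the robot touching nothing.
It also fails if it takes over 72 s, if anything falls off the work surface, if the arm or the gripper's body presses on something with over 40 N, if the wrist force passes 120 N, or if a joint passes its speed limit or range.

### The arm

A 6-joint arm with a two-finger parallel gripper is mounted at the origin on the work surface. World frame = base frame: x ahead of the robot, y to its left, z up, the work surface at z = 0. Lengths are in mm, angles in rad, forces in N, time in s.
With the tool pointing down it reaches from about 300 to 775 mm from the base axis. Payload 14.6 kg.
Tool frame: the origin (TCP) lies between the finger pads; the fingertips stand 22 mm ahead of it and the grasp point (between the pads) lies 3 mm ahead of it (finger_overhang is the distance from the TCP to the fingertips, in mm); z points along the fingers, y is the direction in which the jaws open and shut (so a half turn about z gives the same grasp; the last joint's range is limited). The gripper opens to 94 mm and grips with 3 to 60 N. Pads are 16 mm wide; open, the fingers measure 119 mm over their backs; the gripper's body (75 mm by 177 mm) begins 78 mm behind the grasp point.
Start: joints at [1.226, 0.3, 1.521, -0, 1.321, -0.067], TCP at [150.83, 528.904, 227.446] pointing down, gripper open.
Joint ranges: [-3.03, 3.03], [-0.79, 2.21], [0.23, 2.52], [-1.04, 4.18], [0, 3.07], [-2.55, 2.55]. Speed limits (rad/s): [2.22, 2.22, 2.57, 3.14, 3.14, 3.14].

### API

Orientations are given as [roll, pitch, yaw] about the fixed x, y, z axes, in that order (R = Rz(yaw) Ry(pitch) Rx(roll)).
In Python, from cell import * gives the robot as it stands.
- The arm moves only by the tool jog_arm, never from a script. Its argument "increments" is a list of rows, each a list of 7 numbers: the shift along the tool's x, y, z in cm, then the turn, a rotation vector about the tool's x, y, z in degrees, then the finger opening in cm, from 0 to 9.4. In form: [[x, y, z, wx, wy, wz, grip], ...]. A call has 1 to 20 rows; each row shifts and turns the commanded pose from where the row before left it, along the tool's axes as they then stand; what a row does not reach is not made up. A row lasts 1/8 s, in which the tool goes at most 62.5 mm and 10.7 degrees, less where a joint would pass 70% of its speed; a pose out of reach is approached as far as the arm can. A call is refused whole if a number of a shift passes 6.25 or a number of a turn 10.7, either way. A call with a gripper value outside its range is refused whole. The fingers move at their own pace and stop on an object; "squeeze" is the grip in N (left out, the last holds). Time passes only in rows, so rows that do not move let the fingers close. It gives the time, the measured TCP pose, the force and the opening at its end, in the units of the state.
- read_state(): the state, without advancing time (a new reading comes with each control period).
- camera(name): name is "scene" or "side" or "wrist"; returns a dict with "image" (480x640x3 uint8, red, green, blue), "K" (3x3 intrinsics, pixels), "k1" (the pictures are not rectified: a ray, as slopes to the right and down, at radius r is drawn at 1 + k1 r^2 times it, then the intrinsics apply), "rvec" (rotation vector, rad) and "tvec" (3), from world to camera coordinates, as OpenCV has them. Camera axes: x right, y down, z forward; pixel columns grow to the right and rows downward; lengths in mm; the calibration is good to about 2 mm. A picture is of the moment at which its call begins. There is no depth.
- sign_off(): hands the job in, once; it reports no verdict.
Trained networks look in a picture, given as the dict that the camera call returned (one of the last four; its "shot" number tells which), for a name from the list of things; names that differ only in an ending like _2 or _b are one class to them, and where a whole thing is asked for, a point or a joint stands for the part that bears it (a point fixed in the world has none). Each returns a list of dicts, best first, with "conf" (0 to 1); they miss things now and then, are a little off and sometimes report something else, mostly with a low value. They report only what shows in the picture. A call takes as long as a camera call.
- recognise(picture, name): "centre" ([x, y, z] in mm, in the coordinates of the camera as it stood for that picture, good to about 4 mm: the middle of the surface that is visible of it).
- regions_of(picture, name): "mask" (480x640 bool, what is visible of it).
The state is a dict: "clock": time; "joints": joint angles; "qd": joint speeds; "effort": joint torques, N m; "eef_pos": TCP position; "eef_rot": TCP orientation; "wrist_force": force on the tool from outside, world axes, zero at the start; "moment": the same for the moment, N m; "finger_gap": finger opening in mm.
Only numpy, scipy, OpenCV 4.12 (cv2) and the standard library are available. Lean on these libraries where they do the work, as an engineer would, in place of code of your own. Each camera call takes 0.05 s, during which the arm holds its last target.

## Working session

There is one attempt and no reset: what is moved stays moved. The work goes in short steps, Python scripts to look and compute and a tool call to move; the robot and the scene stay as the last step left them, time stands still between calls to the robot, and variables do not carry over. Pictures are saved under pics/ and viewed, and the job is handed in when it is done.

Besides the shell and the picture viewer there is one more tool, called after "Call:" as name(argument=value, ...), one argument or row to a line, values as JSON. jog_arm: Moves the arm, as the interface text tells. Its arguments: {"type":"object","properties":{"increments":{"type":"array"},"squeeze":{"type":"number"}},"required":["increments"]}

```bash
ls; mkdir -p pics
cat > h.py <<'E'
from cell import *
import numpy as np, cv2
def save(d,n): cv2.imwrite('pics/'+n,cv2.cvtColor(d['image'],cv2.COLOR_RGB2BGR))
def RT(d):
    return cv2.Rodrigues(np.array(d['rvec'],float))[0],np.array(d['tvec'],float).ravel()
def toworld(d,p):
    R,t=RT(d); return R.T@(np.array(p)-t)
def proj(d,P):
    R,t=RT(d); c=np.atleast_2d(P)@R.T+t
    u=c[:,:2]/c[:,2:]; r2=(u**2).sum(1,keepdims=True); u=u*(1+d['k1']*r2)
    K=np.array(d['K']); return u*[K[0,0],K[1,1]]+[K[0,2],K[1,2]]
def ray(d,uv,z):
    K=np.array(d['K']); 
    p=cv2.undistortPoints(np.array([[uv]],float),K,np.array([d['k1'],0,0,0,0.]))[0,0]
    R,t=RT(d); o=-R.T@t; v=R.T@np.array([p[0],p[1],1]); return o+v*(z-o[2])/v[2]
E
python3 - <<'E'
from h import *
s=read_state(); print(s)
for n in ['scene','side','wrist']:
    d=camera(n); save(d,n+'0.png'); R,t=RT(d); print(n,-R.T@t,d['k1'],np.array(d['K']).tolist())
    for o in ['cap','ridge_end','tank','neck','funnel','flask','dish','wrench']:
        try:
            print(o,[(toworld(d,r['centre']).round(0).tolist(),round(r['conf'],2)) for r in recognise(d,o)[:3]])
        except Exception as e: print(o,e)
E
```

```text
pics
{'clock': 0.0, 'joints': array([ 1.22639495e+00,  3.00491674e-01,  1.52158522e+00,  1.50331444e-05,
        1.32073521e+00, -6.65926469e-02]), 'qd': array([ 2.10626824e-03,  3.36211398e-04, -2.19068941e-04, -2.13661136e-03,
        1.13487484e-03,  8.73331156e-05]), 'effort': array([-3.27615311e-06, -5.31790030e+01, -3.52765703e+01,  7.08995503e-02,
        2.41306279e-02, -5.54486394e-05]), 'eef_pos': array([150.7485873 , 528.67986732, 226.8732901 ]), 'eef_rot': array([-3.14037687e+00, -9.56754770e-05,  2.86378014e+00]), 'wrist_force': array([ 0.18349726, -0.59732378,  0.31805588]), 'moment': array([ 4.49046960e-05, -1.03401800e-02, -3.11763561e-02]), 'finger_gap': 94.32300220065356}
scene [1407.68911064  273.33549372  799.09869667] -0.01290151852731874 [[436.49458646978206, 0.0, 320.5067255058484], [0.0, 436.49458646978206, 229.6765105778417], [0.0, 0.0, 1.0]]
cap [([537.0, -352.0, 37.0], 0.73)]
ridge_end [([535.0, -349.0, 38.0], 0.64)]
tank [([636.0, 109.0, 124.0], 0.9)]
neck [([637.0, 109.0, 127.0], 0.73)]
funnel [([724.0, -294.0, 35.0], 0.67)]
flask [([685.0, 405.0, 97.0], 
[... 206 characters left out ...]
  950.55991408] -0.019563288967350538 [[469.29603139324564, 0.0, 324.60114651943906], [0.0, 469.29603139324564, 237.695477713123], [0.0, 0.0, 1.0]]
cap [([517.0, -366.0, 29.0], 0.89)]
ridge_end [([515.0, -363.0, 34.0], 0.81)]
tank [([553.0, 20.0, 127.0], 0.62)]
neck [([556.0, 17.0, 131.0], 0.71)]
funnel []
flask [([654.0, 367.0, 118.0], 0.78)]
dish [([451.0, 419.0, 18.0], 0.72)]
wrench [([580.0, -495.0, 8.0], 0.65), ([554.0, 18.0, 126.0], 0.24)]
wrist [ 86.10750982 546.93227799 384.27631699] -0.040641906251263064 [[405.9552696635885, 0.0, 317.7061837419044], [0.0, 405.9552696635885, 238.93962632687916], [0.0, 0.0, 1.0]]
cap []
ridge_end []
tank []
neck []
funnel []
flask []
dish []
wrench []
```

View pics/scene0.png

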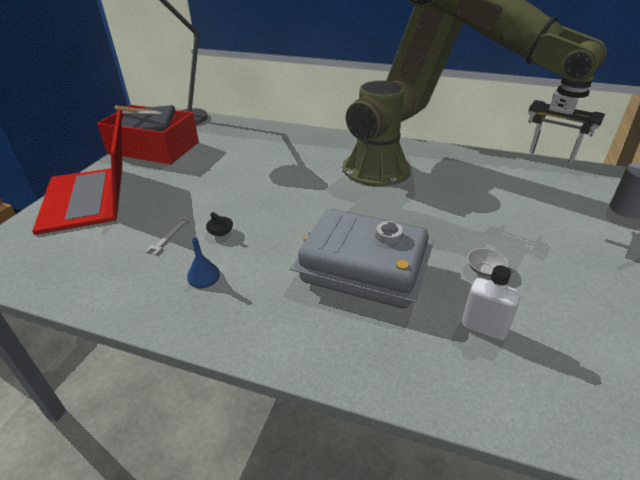

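View pics/side0.png

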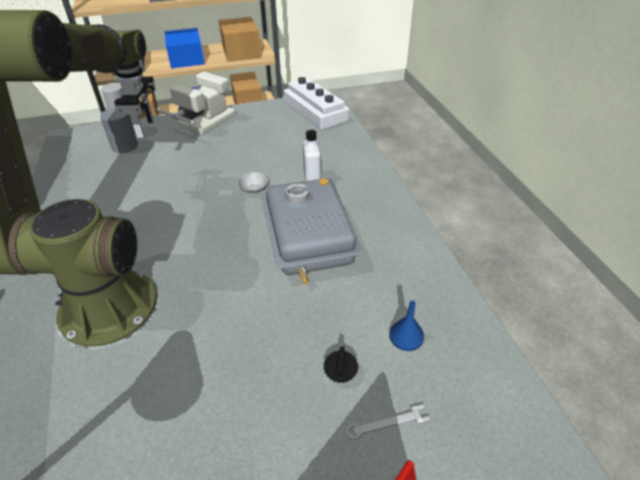

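View pics/wrist0.png

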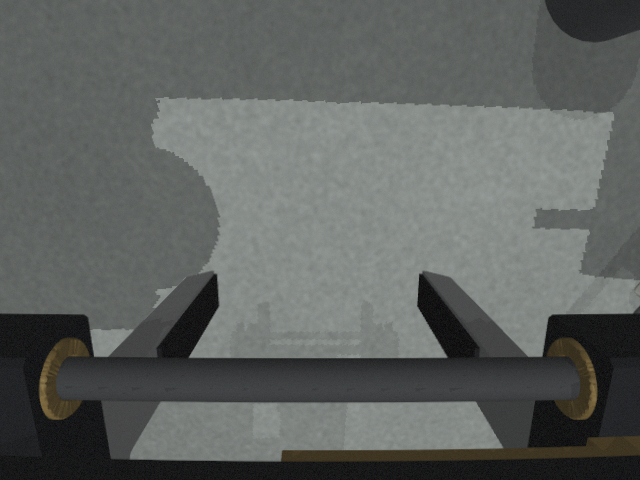

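Run:
```python
from h import *
a=camera('scene');b=camera('side')
print('neck',ray(a,(390,230),153),ray(b,(297,190),153))
# wrist cam in tool frame
w=camera('wrist');s=read_state()
from scipy.spatial.transform import Rotation as Ro
Rt=Ro.from_euler('xyz',s['eef_rot']).as_matrix()
R,t=RT(w);print(Rt.T@(-R.T@t-s['eef_pos']),(R@Rt).round(2), Rt.round(3))
for d,n in((a,'scene'),(b,'side')):
    im=d['image']
    for o in ['cap','neck','ridge_end']:
        for r in recognise(d,o)[:1]: print(n,o,toworld(d,r['centre']),proj(d,toworld(d,r['centre'])))
    x=regions_of(d,'cap')
    for r in x[:1]:
        m=r['mask'];v,u=np.nonzero(m);print(u.min(),u.max(),v.min(),v.max())
        u0,v0=int(u.mean()),int(v.mean())
        save({'image':cv2.resize(im[v0-30:v0+30,u0-40:u0+40],(800,600),interpolation=cv2.INTER_CUBIC)},n+'cap.png')
```

```text
neck [556.96849218 153.27203984 153.        ] [551.06469525 148.70659262 153.        ]
[  67.19994488   -0.41651425 -156.80659291] [[-0.    1.   -0.  ]
 [-0.97 -0.   -0.24]
 [-0.24  0.    0.97]] [[-0.962  0.274 -0.   ]
 [ 0.274  0.962  0.   ]
 [ 0.     0.    -1.   ]]
scene cap [ 535.6635118  -352.39031257   38.09665312] [[217.92362783 225.21489511]]
scene neck [636.54552429 110.38718577 124.26571129] [[364.25013843 255.80398954]]
scene ridge_end [ 530.99695519 -345.04572932   34.89972548] [[221.08592299 225.63446223]]
468 508 248 276
side cap [ 518.3637451  -365.75103159   34.39169017] [[339.5113793  368.73435134]]
side neck [555.31923838  19.03047731 125.00477931] [[310.33873634 225.85358101]]
side ridge_end [ 513.84636775 -366.31084097   36.32039836] [[337.6520553  368.97226602]]
323 358 346 382
```

Call:
jog_arm(
  increments=[
    [-2,-1,-0.4,0,0,0,9.4],
    [-4.2,-2.1,-0.4,0,0,0,9.4],
    [-4.3,-2.2,-0.4,0,0,0,9.4],
    [-4.3,-2.2,-0.4,0,0,0,9.4],
    [-4.3,-2.2,-0.4,0,0,0,9.4],
    [-4.3,-2.2,-0.4,0,0,0,9.4],
    [-4.3,-2.2,-0.4,0,0,0,9.4],
    [-4.3,-2.2,-0.4,0,0,0,9.4],
    [-4.3,-2.2,-0.4,0,0,0,9.4],
    [-4.3,-2.2,-0.4,0,0,0,9.4],
    [-4.3,-2.2,-0.4,0,0,0,9.4],
    [-4.2,-2.1,-0.4,0,0,0,9.4],
    [0,0,0,0,0,0,9.4],
    [0,0,0,0,0,0,9.4],
  ],
)

```text
clock: 3.65
eef_pos: [554.1, 154.1, 275.2]
eef_rot: [-3.142, -0.001, 2.864]
wrist_force: [0.7, -1.0, -0.8]
finger_gap: 93.9
```

Run:
```python
from h import *
s=read_state();print(s['eef_pos'],s['eef_rot'],s['joints'],s['clock'])
d=camera('wrist');save(d,'neck1.png')
import pickle;pickle.dump({k:d[k] for k in('image','K','k1','rvec','tvec')},open('neck1.pkl','wb'))
```

```text
[554.08802817 154.11847408 275.22448805] [-3.14152090e+00 -5.24501676e-04  2.86370474e+00] [ 2.07530361e-01  3.25874349e-01  1.37640308e+00  1.82823327e-04
  1.43981262e+00 -1.08540200e+00] 3.65
```

View pics/neck1.png

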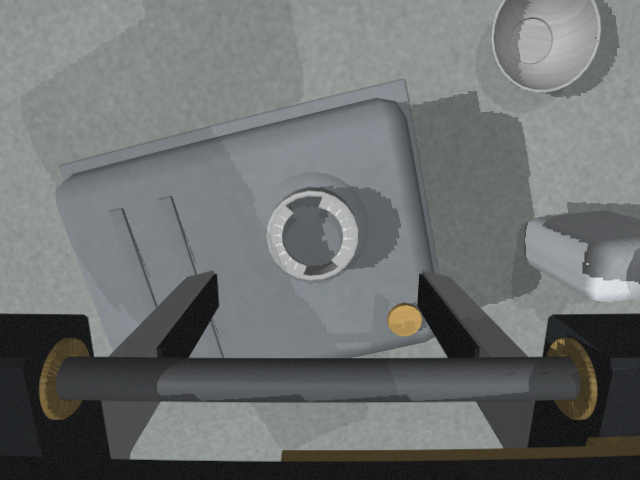

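Run:
```python
from h import *
import pickle
d=pickle.load(open('neck1.pkl','rb'))
im=d['image']; save({'image':cv2.resize(im[175:295,232:392],(800,600),interpolation=cv2.INTER_CUBIC)},'neckz.png')
c=ray(d,(312.5,235),153);print(c)
# corners on flange; height ~? seam mid ~ try
for z in (50,60,70):
    P=[ray(d,p,z)[:2] for p in((60,165),(405,80),(435,255))]
    e=P[1]-P[0]; f=P[2]-P[1]; print(z,np.linalg.norm(e),np.degrees(np.arctan2(e[1],e[0])),np.degrees(np.arctan2(f[1],f[0])))
from scipy.optimize import minimize
g=cv2.GaussianBlur(im.astype(np.float32).mean(2),(0,0),1)
th=np.arange(0,2*np.pi,.02)
def samp(p): return cv2.remap(g,p[:,0].astype(np.float32)[:,None],p[:,1].astype(np.float32)[:,None],1)[:,0]
def circ(x,y,r): return proj(d,np.c_[x+r*np.cos(th),y+r*np.sin(th),0*th+153])
best=max(((np.median(samp(circ(x,y,31))-samp(circ(x,y,35)))+np.mean(np.clip(samp(circ(x,y,31))-samp(circ(x,y,35)),-60,60)),x,y) for x in np.arange(c[0]-8,c[0]+8,.5) for y in np.arange(c[1]-8,c[1]+8,.5)))
print(best)
_,x,y=best
for r in (23,25,27):
    v=samp(circ(x,y,r)); print(r,[(int(np.degrees(t)),int(k)) for t,k in zip(th[::4],v[::4])])
```

```text
[550.51068845 150.97935071 153.        ]
50 329.4520516535079 87.0028139261848 -3.0060088795368287
60 320.8296033635449 87.0028139261848 -3.0060088795368167
70 312.20715507358193 87.00281392618479 -3.006008879536832
(np.float32(95.75249), np.float64(551.0106884477763), np.float64(150.47935070765627))
23 [(0, 74), (4, 73), (9, 74), (13, 75), (18, 84), (22, 148), (27, 172), (32, 174), (36, 182), (41, 189), (45, 177), (50, 180), (55, 190), (59, 178), (64, 179), (68, 199), (73, 190), (77, 179), (82, 187), (87, 202), (91, 181), (96, 180), (100, 190), (105, 186), (110, 180), (114, 190), (119, 194), (123, 181), (128, 181), (132, 198), (137, 186), (142, 180), (146, 179), (151, 144), (155, 88), (160, 85), (165, 85), (169, 85), (174, 86), (178, 87), (183, 87), (187, 86), (192, 87), (197, 89), (201, 111), (206, 174), (210, 178), (215, 179), (220, 187), (224, 182), (229, 178), (233, 186), (238, 193), (242, 178), (247, 178), (252, 194), (256, 181), (261, 176), (265, 183), (270, 188), (275, 175), (279, 178), (284, 192), (288, 176), (293, 171), (297, 182), (302, 182), (307, 170), (311, 175), (316, 
[... 1219 characters left out ...]
 (87, 188), (91, 179), (96, 178), (100, 185), (105, 180), (110, 179), (114, 182), (119, 190), (123, 179), (128, 179), (132, 183), (137, 180), (142, 178), (146, 177), (151, 118), (155, 89), (160, 89), (165, 90), (169, 87), (174, 90), (178, 89), (183, 87), (187, 87), (192, 89), (197, 84), (201, 89), (206, 164), (210, 177), (215, 176), (220, 178), (224, 177), (229, 176), (233, 180), (238, 185), (242, 176), (247, 176), (252, 181), (256, 176), (261, 175), (265, 176), (270, 174), (275, 167), (279, 169), (284, 186), (288, 175), (293, 175), (297, 184), (302, 179), (307, 175), (311, 177), (316, 187), (320, 176), (325, 175), (330, 154), (334, 75), (339, 70), (343, 72), (348, 74), (352, 78), (357, 85)]
```

View pics/neckz.png

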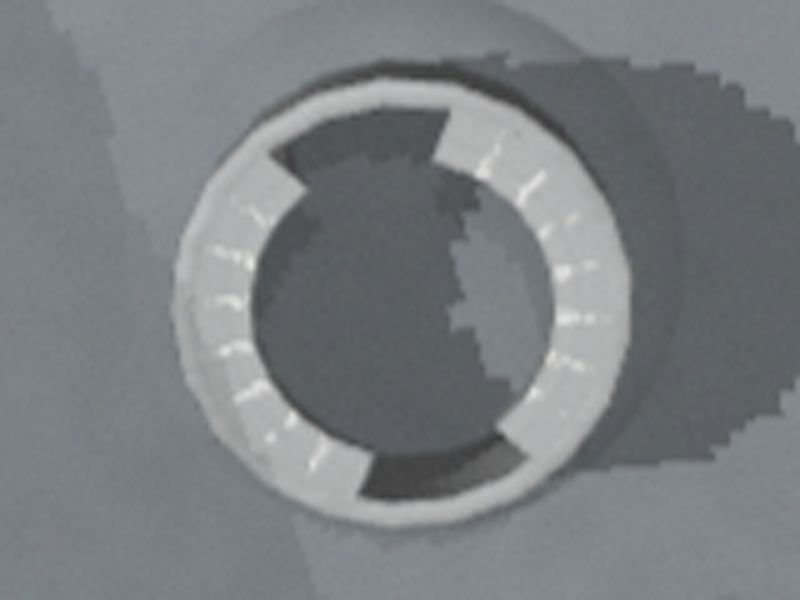

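Call:
jog_arm(
  increments=[
    [-0.5,-2.5,0,0,0,0,9.4],
    [-1.1,-5,0.4,0,0,0,9.4],
    [-1.1,-5,0.9,0,0,0,9.4],
    [-1.1,-5,0.9,0,0,0,9.4],
    [-1.1,-5,0.9,0,0,0,9.4],
    [-1.1,-5,0.9,0,0,0,9.4],
    [-1.1,-5,0.9,0,0,0,9.4],
    [-1.1,-5,0.9,0,0,0,9.4],
    [-1.1,-5,0.9,0,0,0,9.4],
    [-1.1,-5,0.8,0,0,0,9.4],
    [-0.6,-2.5,0,0,0,0,9.4],
    [0,0,0,0,0,0,9.4],
    [0,0,0,0,0,0,9.4],
  ],
)

```text
clock: 5.32
eef_pos: [523.5, -355.7, 200.7]
eef_rot: [3.141, 0.0, 2.865]
wrist_force: [0.1, -0.3, 0.8]
finger_gap: 94.4
```

Run:
```python
from h import *
s=read_state();print(s['eef_pos'],s['eef_rot'],s['joints'],s['clock'])
d=camera('wrist');save(d,'cap1.png')
for o in('cap','ridge_end'): print(o,[(toworld(d,r['centre']),proj(d,toworld(d,r['centre'])),r['conf']) for r in recognise(d,o)[:2]])
import pickle;pickle.dump({k:d[k] for k in('image','K','k1','rvec','tvec')},open('cap1.pkl','wb'))
```

```text
[ 523.49610341 -355.74873023  200.6623577 ] [3.14144605e+00 1.08165497e-04 2.86505490e+00] [-6.54805514e-01  5.06535631e-01  1.29659083e+00  1.81056746e-04
  1.33841982e+00 -1.94910579e+00] 5.325
cap [(array([ 521.16428425, -358.90000007,   38.92395362]), array([[313.46078983, 225.20452839]]), 0.8)]
ridge_end [(array([ 522.00520839, -352.06545733,   33.11517817]), array([[321.88212857, 222.48149082]]), 0.7)]
```

View pics/cap1.png

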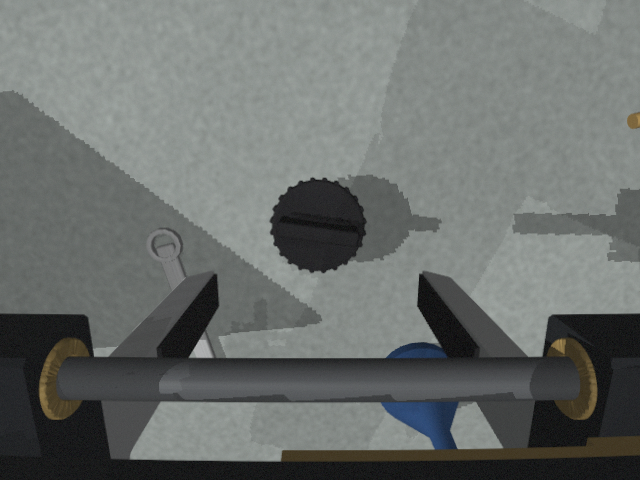

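Run:
```python
from h import *
import pickle
d=pickle.load(open('cap1.pkl','rb'))
im=np.clip(d['image'][165:285,240:400].astype(float)*3,0,255).astype(np.uint8); save({'image':cv2.resize(im,(800,600),interpolation=cv2.INTER_CUBIC)},'capz.png')
```

```text
(no output)
```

View pics/capz.png

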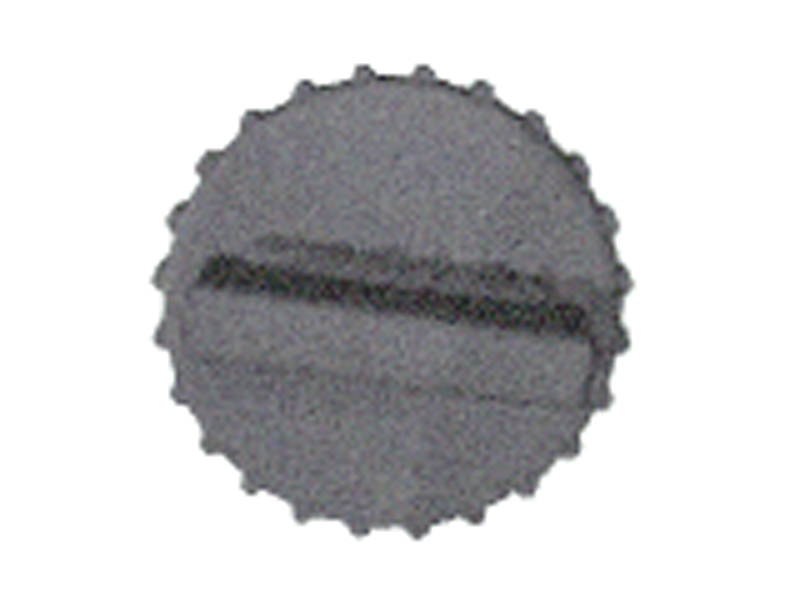

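Run:
```python
from h import *
import pickle
d=pickle.load(open('cap1.pkl','rb'))
f=lambda u,v:(240+u/5,165+v/5)
print('disc',ray(d,f(393,302),35))
P=[ray(d,f(*q),63)[:2] for q in((190,287),(187,358),(592,338),(592,408))]
print(P,np.mean(P,0))
e=(P[2]+P[3]-P[0]-P[1])/2; print(np.linalg.norm(e),np.linalg.norm(P[0]-P[1]),np.degrees(np.arctan2(e[1],e[0])))
for a,b in((0,2),(1,3)): e=P[b]-P[a]; print(np.degrees(np.arctan2(e[1],e[0])))
```

```text
disc [ 523.22980065 -355.19669833   35.        ]
[array([ 507.22861466, -381.93832222]), array([ 517.41398848, -385.5585575 ]), array([ 530.99382354, -326.70334834]), array([ 541.41735248, -329.40542221])] [ 524.26344479 -355.90141257]
60.599396485051315 10.809622712673333 66.7880211787428
66.71989124962109
66.8551049725979
```

Call:
jog_arm(
  increments=[
    [0,0,0.5,0,0,5,6],
    [0,0,0.7,0,0,10,6],
    [0,0,0.7,0,0,10,6],
    [0,0,0.7,0,0,10,6],
    [0,0,0.7,0,0,10,6],
    [0,0,0.7,0,0,10,6],
    [0,0,0.7,0,0,10,6],
    [0,0,0.7,0,0,10,6],
    [0,0,0.7,0,0,10,6],
    [0,0,0.7,0,0,10,6],
    [0,0,0.2,0,0,2.3,6],
    [0,0,0,0,0,0,6],
    [0,0,0,0,0,0,6],
  ],
)

```text
clock: 7.1
eef_pos: [523.3, -356.8, 130.8]
eef_rot: [3.141, 0.0, 1.167]
wrist_force: [-0.3, -0.2, -0.4]
finger_gap: 60.1
```

Run:
```python
from h import *
s=read_state();print(s['eef_pos'],np.degrees(s['eef_rot']),s['joints'],s['clock'])
d=camera('wrist')
im=np.clip(d['image'].astype(float)*2,0,255).astype(np.uint8);save({'image':im},'cap2.png')
import pickle;pickle.dump({k:d[k] for k in('image','K','k1','rvec','tvec')},open('cap2.pkl','wb'))
```

```text
[ 523.31979115 -356.82914573  130.77113171] [1.79978572e+02 4.42150815e-03 6.68702870e+01] [-6.56268558e-01  5.70842010e-01  1.36692576e+00  2.00799343e-05
  1.20344347e+00 -2.52586133e-01] 7.1
```

View pics/cap2.png

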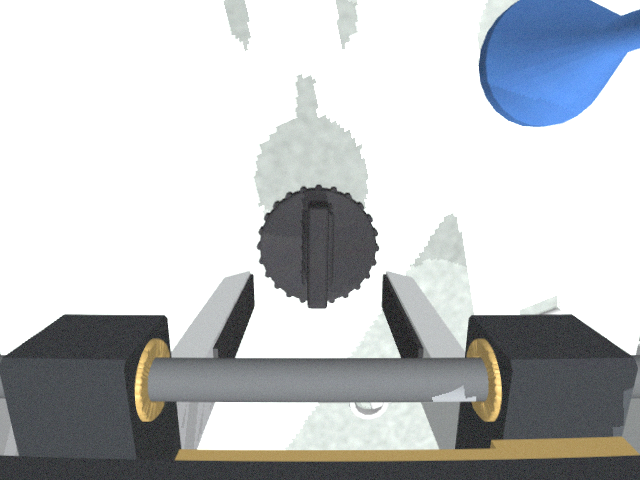

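Run:
```python
from h import *
import pickle
d=pickle.load(open('cap2.pkl','rb'))
print(ray(d,(318,244.5),36),ray(d,(317.5,203),63),ray(d,(317.5,306),63))
```

```text
[ 525.40359285 -354.31922486   36.        ] [ 537.27094068 -325.86110192   63.        ] [ 513.03050603 -382.48288677   63.        ]
```

Call:
jog_arm(
  increments=[
    [0.2,0.1,1,0,0,0,6],
    [0,0,1.5,0,0,0,6],
    [0,0,1.5,0,0,0,6],
    [0,0,1.5,0,0,0,6],
    [0,0,1,0,0,0,6],
    [0,0,0.4,0,0,0,6],
    [0,0,0,0,0,0,6],
    [0,0,0,0,0,0,6],
  ],
)

```text
clock: 8.15
eef_pos: [525.0, -355.9, 62.0]
eef_rot: [3.141, 0.0, 1.166]
wrist_force: [0.3, 0.4, -0.3]
finger_gap: 60.1
```

Call:
jog_arm(
  increments=[
    [0,0,0,0,0,0,2],
    [0,0,0,0,0,0,1],
    [0,0,0,0,0,0,1],
    [0,0,0,0,0,0,0.5],
    [0,0,0,0,0,0,0.5],
    [0,0,0,0,0,0,0.5],
  ],
  squeeze=45,
)

```text
clock: 8.9
eef_pos: [524.8, -355.7, 61.4]
eef_rot: [-3.141, -0.0, 1.166]
wrist_force: [-0.2, 0.6, -1.2]
finger_gap: 11.8
```

Run:
```python
from h import *
s=read_state();print(s['eef_pos'],np.degrees(s['eef_rot']),s['wrist_force'],s['moment'],s['finger_gap'],s['clock'])
d=camera('wrist')
im=np.clip(d['image'].astype(float)*2,0,255).astype(np.uint8);save({'image':im},'cap3.png')
```

```text
[ 524.78141409 -355.69060586   61.36385199] [-1.79993736e+02 -1.15339957e-03  6.67842315e+01] [-0.19565041  0.59648082 -1.2404562 ] [-0.0861505   0.19444251 -0.01913202] 11.77874863791475 8.9
```

View pics/cap3.png

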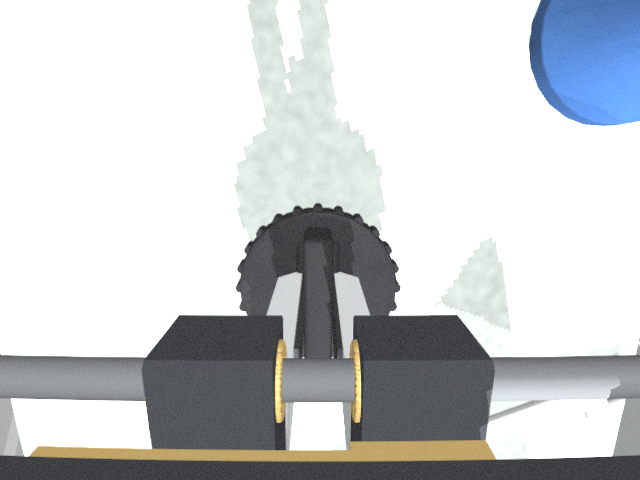

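Call:
jog_arm(
  increments=[
    [0,0,-1,0,0,0,0.5],
    [0,0,-3,0,0,0,0.5],
    [0,0,-4,0,0,0,0.5],
    [0,0,-4,0,0,0,0.5],
    [0,0,-4,0,0,0,0.5],
    [0,0,-2,0,0,0,0.5],
    [2.4,-0.9,0,0,0,0,0.5],
    [4.8,-1.8,0,0,0,0,0.5],
    [4.8,-1.8,0,0,0,0,0.5],
    [4.8,-1.8,0,0,0,0,0.5],
    [4.8,-1.8,0,0,0,0,0.5],
    [4.8,-1.8,0,0,0,0,0.5],
    [4.8,-1.8,0,0,0,0,0.5],
    [4.8,-1.8,0,0,0,0,0.5],
    [4.8,-1.8,0,0,0,0,0.5],
    [4.8,-1.8,0,0,0,0,0.5],
    [2,-0.3,0,0,0,0,0.5],
    [0,0,0,0,0,0,0.5],
  ],
)

```text
clock: 11.2
eef_pos: [552.6, 150.9, 241.5]
eef_rot: [3.142, 0.0, 1.167]
wrist_force: [0.4, -1.4, -1.6]
finger_gap: 12.0
```

Call:
jog_arm(
  increments=[
    [0,0,0,0,0,-5,0.5],
    [0,0,0,0,0,-10,0.5],
    [0,0,0,0,0,-10,0.5],
    [0,0,0,0,0,-10,0.5],
    [0,0,0,0,0,-10,0.5],
    [0,0,0,0,0,-10,0.5],
    [0,0,0,0,0,-10,0.5],
    [0,0,0,0,0,-10,0.5],
    [0,0,0,0,0,-10,0.5],
    [0,0,0,0,0,-10,0.5],
    [0,0,0,0,0,-10,0.5],
    [0,0,0,0,0,-10,0.5],
    [0,0,0,0,0,-10,0.5],
    [0,0,0,0,0,-10,0.5],
    [0,0,0,0,0,-10,0.5],
    [0,0,0,0,0,-10,0.5],
    [0,0,0,0,0,-10,0.5],
    [0,0,0,0,0,-10,0.5],
    [0,0,0,0,0,-3.2,0.5],
    [0,0,0,0,0,0,0.5],
  ],
)

```text
clock: 13.7
eef_pos: [552.7, 148.9, 241.6]
eef_rot: [-3.141, -0.0, -2.009]
wrist_force: [-0.5, -0.2, -2.6]
finger_gap: 11.7
```

Run:
```python
from h import *
for i in range(1):
    s=read_state();print(s['eef_pos'],np.degrees(s['eef_rot']),s['wrist_force'],s['moment'],s['finger_gap'],s['joints'],s['clock'])
for n in('wrist','scene','side'):
    d=camera(n); save(d,n+'4.png')
    import pickle;pickle.dump({k:d[k] for k in('image','K','k1','rvec','tvec')},open(n+'4.pkl','wb'))
a,b=[pickle.load(open(n+'4.pkl','rb'))['image'] for n in('scene','side')]
ca=cv2.resize(a[150:270,310:470],(400,300)) ; cb=cv2.resize(b[110:230,220:380],(400,300))
save({'image':np.hstack([ca,cb])},'two4.png')
```

```text
[552.66407275 148.93268761 241.64063558] [-1.79992287e+02 -1.12255395e-02 -1.15130852e+02] [-0.47914984 -0.228157   -2.61838352] [0.06962533 0.06594493 0.02905672] 11.65207263554906 [ 1.99344591e-01  3.39670433e-01  1.43553871e+00 -2.42613488e-04
  1.36639206e+00 -2.50358272e+00] 13.7
```

View pics/wrist4.png

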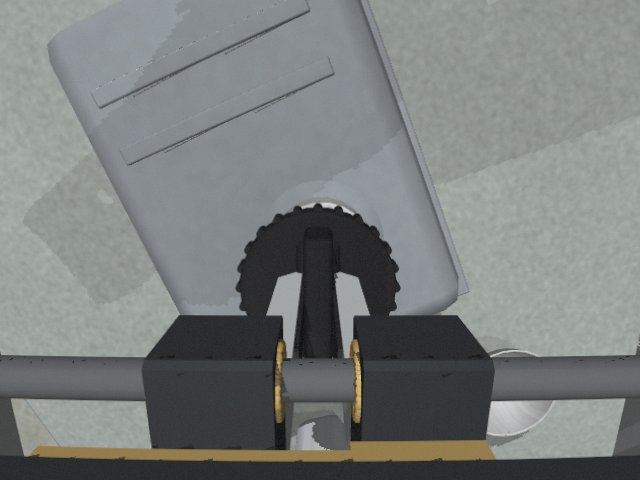

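View pics/two4.png

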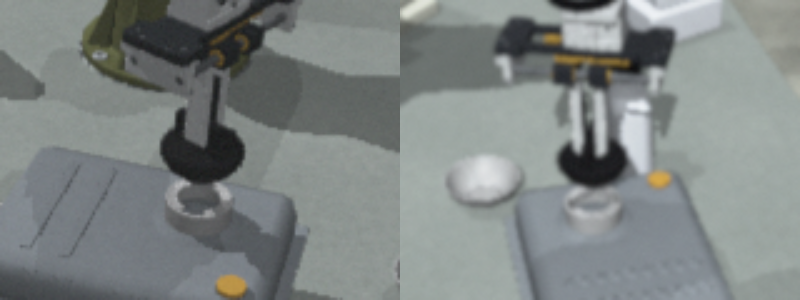

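Call:
jog_arm(
  increments=[
    [-0.12,0.09,0,0,0,0,0.5],
    [0,0,0,0,0,0,0.5],
  ],
)

```text
clock: 14.1
eef_pos: [552.2, 151.9, 241.5]
eef_rot: [3.142, -0.0, -2.008]
wrist_force: [-0.4, 0.2, -2.5]
finger_gap: 11.7
```

```bash
cat > ov.py <<'E'
from h import *
import sys
def ov(tag,neck,off=(0,0),zoff=61.4):
    s=read_state();p=s['eef_pos'];print(p,np.degrees(s['eef_rot'])[2],s['wrist_force'],s['moment'],s['clock'])
    th=np.linspace(0,2*np.pi,73); out=[]
    C=lambda x,y,z,r:np.c_[x+r*np.cos(th),y+r*np.sin(th),0*th+z]
    for n in('scene','side'):
        d=camera(n); c=proj(d,[[neck[0],neck[1],170]])[0].astype(int)
        u0,v0=c[0]-40,c[1]-35
        im=cv2.resize(d['image'][v0:v0+70,u0:u0+80],(800,700),interpolation=cv2.INTER_CUBIC)
        raw=im.copy()
        for P,col in((C(*neck,153,33),(255,0,0)),(C(*neck,153,21.5),(255,0,0)),(C(p[0]+off[0],p[1]+off[1],p[2]-zoff+23,37),(0,255,0)),(C(p[0]+off[0],p[1]+off[1],p[2]-zoff+37,37),(0,255,0))):
            q=((proj(d,P)-[u0,v0]+.5)*10).astype(np.int32)
            cv2.polylines(im,[q],True,col,1)
        out.append(cv2.resize(im,(400,350)) if 0 else im)
    save({'image':cv2.resize(np.hstack(out),(800,350),interpolation=cv2.INTER_AREA)},tag+'.png')
if __name__=='__main__': ov(sys.argv[1],(float(sys.argv[2]),float(sys.argv[3])))
E
python3 ov.py ov5 552.4 150.4
```

```text
[552.20243155 151.86524891 241.45121149] -115.0268652255893 [-0.4385484   0.15828269 -2.49908454] [0.0474487  0.03521625 0.02455889] 14.1
```

View pics/ov5.png

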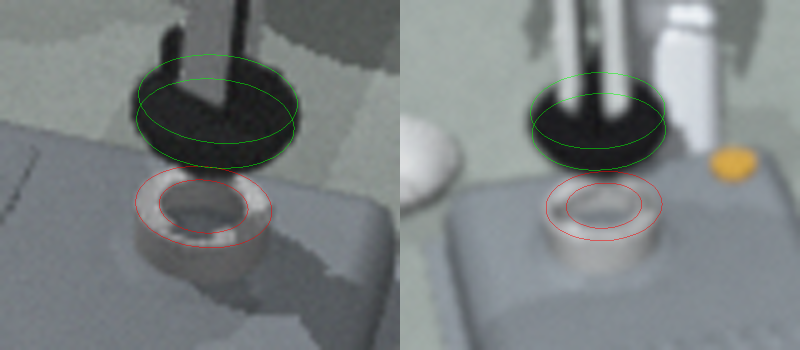

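Call:
jog_arm(
  increments=[
    [0,0,0,0,0,0,0.5],
  ],
)

```text
clock: 14.32
eef_pos: [552.2, 151.8, 241.4]
eef_rot: [3.142, -0.0, -2.007]
wrist_force: [0.5, 0.7, -2.1]
finger_gap: 11.8
```

Call:
jog_arm(
  increments=[
    [0,0,0,0,0,0,0.5],
  ],
)

```text
clock: 14.45
eef_pos: [552.2, 151.8, 241.4]
eef_rot: [-3.142, -0.0, -2.007]
wrist_force: [-0.9, -0.4, -1.8]
finger_gap: 11.5
```

Call:
jog_arm(
  increments=[
    [0.1,-0.05,0.5,0,0,0,0.5],
    [0,0,1,0,0,0,0.5],
    [0,0,1,0,0,0,0.5],
    [0,0,0.5,0,0,0,0.5],
    [0,0,0.3,0,0,0,0.5],
    [0,0,0,0,0,0,0.5],
    [0,0,0,0,0,0,0.5],
  ],
  squeeze=45,
)

```text
clock: 15.32
eef_pos: [552.4, 150.7, 208.7]
eef_rot: [-3.141, 0.0, -2.007]
wrist_force: [-0.6, -0.4, -1.7]
finger_gap: 11.8
```

```bash
python3 ov.py ov6 552.4 150.4; python3 -c "
from h import *
d=camera('wrist');save(d,'w6.png')"
```

```text
[552.38416016 150.72092409 208.73516176] -115.01582896905451 [-0.62177372 -0.42909806 -1.74056273] [0.09944936 0.08748566 0.00012955] 15.325
```

View pics/ov6.png

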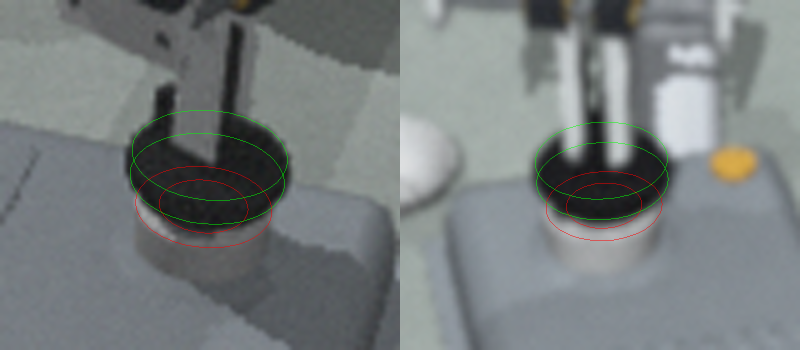

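Call:
jog_arm(
  increments=[
    [0,0,0.1,0,0,0,0.5],
    [0,0,0.1,0,0,0,0.5],
    [0,0,0.05,0,0,0,0.5],
    [0,0,0,0,0,0,0.5],
  ],
)

```text
clock: 15.98
eef_pos: [552.2, 150.7, 205.9]
eef_rot: [3.141, -0.0, -2.007]
wrist_force: [0.0, 0.5, -1.6]
finger_gap: 12.1
```

Call:
jog_arm(
  increments=[
    [0,0,0.05,0,0,0,0.5],
    [0,0,0.05,0,0,0,0.5],
    [0,0,0,0,0,0,0.5],
  ],
)

```text
clock: 16.35
eef_pos: [552.3, 150.7, 204.9]
eef_rot: [3.142, -0.0, -2.007]
wrist_force: [0.6, -0.6, -2.0]
finger_gap: 11.8
```

Call:
jog_arm(
  increments=[
    [0,0,0.05,0,0,0,0.5],
    [0,0,0,0,0,0,0.5],
  ],
)

```text
clock: 16.6
eef_pos: [552.3, 150.7, 204.4]
eef_rot: [3.142, -0.0, -2.007]
wrist_force: [0.3, -0.9, -2.5]
finger_gap: 11.8
```

Call:
jog_arm(
  increments=[
    [0,0,0.03,0,0,0,0.5],
    [0,0,0.02,0,0,0,0.5],
    [0,0,0,0,0,0,0.5],
  ],
)

```text
clock: 16.98
eef_pos: [552.3, 150.7, 204.2]
eef_rot: [-3.141, 0.0, -2.007]
wrist_force: [-1.7, -1.0, 1.9]
finger_gap: 11.4
```

Call:
jog_arm(
  increments=[
    [0,0,0.05,0,0,0,0.5],
    [0,0,0,0,0,0,0.5],
  ],
)

```text
clock: 17.23
eef_pos: [552.4, 150.7, 204.2]
eef_rot: [-3.141, 0.0, -2.007]
wrist_force: [-2.8, 0.3, 6.3]
finger_gap: 11.6
```

Call:
jog_arm(
  increments=[
    [0,0,-0.02,0,0,4,0.5],
    [0,0,0,0,0,3,0.5],
    [0,0,0,0,0,0,0.5],
  ],
)

```text
clock: 17.6
eef_pos: [552.5, 150.8, 204.2]
eef_rot: [-3.141, 0.001, -2.129]
wrist_force: [-0.4, 0.2, 6.0]
finger_gap: 11.6
```

Call:
jog_arm(
  increments=[
    [0,0,0,0,0,4,0.5],
    [0,0,0,0,0,3,0.5],
    [0,0,0,0,0,0,0.5],
  ],
)

```text
clock: 17.98
eef_pos: [552.6, 150.8, 204.2]
eef_rot: [-3.141, 0.001, -2.251]
wrist_force: [0.5, 0.7, 4.9]
finger_gap: 11.9
```

Call:
jog_arm(
  increments=[
    [0,0,0,0,0,4,0.5],
    [0,0,0,0,0,3,0.5],
    [0,0,0,0,0,0,0.5],
  ],
)

```text
clock: 18.35
eef_pos: [552.5, 150.8, 204.2]
eef_rot: [-3.141, 0.001, -2.373]
wrist_force: [-1.1, -0.1, 5.7]
finger_gap: 12.1
```

```bash
python3 -c "
from h import *
s=read_state();print(s['eef_pos'],s['wrist_force'],s['moment'])"
```

```text
[552.54708348 150.80839424 204.16592001] [-1.0747013  -0.08823838  5.6794103 ] [0.13031546 0.11339179 0.01498632]
```

Call:
jog_arm(
  increments=[
    [0,0,0,0,0,4,0.5],
    [0,0,0,0,0,3,0.5],
    [0,0,0,0,0,0,0.5],
  ],
)

```text
clock: 18.73
eef_pos: [552.5, 150.8, 204.2]
eef_rot: [-3.141, 0.001, -2.495]
wrist_force: [-1.3, 1.7, 5.1]
finger_gap: 11.8
```

Call:
jog_arm(
  increments=[
    [0,0,0,0,0,4,0.5],
    [0,0,0,0,0,3,0.5],
    [0,0,0,0,0,0,0.5],
  ],
)

```text
clock: 19.1
eef_pos: [552.6, 150.8, 204.2]
eef_rot: [-3.141, 0.001, -2.618]
wrist_force: [-1.0, -0.2, 4.9]
finger_gap: 11.7
```

Call:
jog_arm(
  increments=[
    [0,0,0,0,0,4,0.5],
    [0,0,0,0,0,3,0.5],
    [0,0,0,0,0,0,0.5],
  ],
)

```text
clock: 19.48
eef_pos: [552.5, 150.8, 204.1]
eef_rot: [-3.141, 0.001, -2.74]
wrist_force: [0.4, 1.2, 5.4]
finger_gap: 11.7
```

Call:
jog_arm(
  increments=[
    [0,0,0,0,0,4,0.5],
    [0,0,0,0,0,3,0.5],
    [0,0,0,0,0,0,0.5],
  ],
)

```text
clock: 19.85
eef_pos: [552.5, 150.7, 204.0]
eef_rot: [-3.142, 0.001, -2.861]
wrist_force: [-0.2, 0.4, 5.4]
finger_gap: 11.6
```

Call:
jog_arm(
  increments=[
    [0,0,0,0,0,4,0.5],
    [0,0,0,0,0,3,0.5],
    [0,0,0,0,0,0,0.5],
  ],
)

```text
clock: 20.23
eef_pos: [552.1, 150.6, 203.2]
eef_rot: [-3.142, -0.001, -2.983]
wrist_force: [0.4, 0.5, -0.8]
finger_gap: 11.8
```

Call:
jog_arm(
  increments=[
    [0,0,0.1,0,0,0,0.5],
    [0,0,0.1,0,0,0,0.5],
    [0,0,0,0,0,0,0.5],
  ],
)

```text
clock: 20.6
eef_pos: [552.1, 150.8, 201.3]
eef_rot: [3.141, -0.001, -2.984]
wrist_force: [-0.6, 2.3, -3.3]
finger_gap: 11.9
```

```bash
python3 -c "
from h import *
s=read_state();print(s['eef_pos'],s['wrist_force'],s['moment'])"
```

```text
[552.12112393 150.77184079 201.31146661] [-0.60483037  2.31073611 -3.31397233] [ 0.40236204  0.02001602 -0.06088486]
```

Call:
jog_arm(
  increments=[
    [0,0,0.1,0,0,0,0.5],
    [0,0,0.1,0,0,0,0.5],
    [0,0,0.05,0,0,0,0.5],
    [0,0,0,0,0,0,0.5],
  ],
)

```text
clock: 21.1
eef_pos: [552.3, 150.7, 199.1]
eef_rot: [3.142, 0.0, -2.985]
wrist_force: [-0.0, 1.4, -2.4]
finger_gap: 11.7
```

```bash
python3 -c "
from h import *
s=read_state();print(s['eef_pos'],s['wrist_force'],s['moment'])"
```

```text
[552.26764023 150.72824704 199.11396681] [-0.01486344  1.36564552 -2.36061291] [ 0.46697182  0.08636702 -0.03919383]
```

Call:
jog_arm(
  increments=[
    [0,0,0.1,0,0,0,0.5],
    [0,0,0.1,0,0,0,0.5],
    [0,0,0,0,0,0,0.5],
  ],
)

```text
clock: 21.48
eef_pos: [552.4, 150.7, 197.4]
eef_rot: [-3.142, 0.0, -2.985]
wrist_force: [-0.5, 1.2, 1.7]
finger_gap: 12.0
```

Call:
jog_arm(
  increments=[
    [0,0,0.1,0,0,0,0.5],
    [0,0,0.1,0,0,0,0.5],
    [0,0,0,0,0,0,0.5],
  ],
)

```text
clock: 21.85
eef_pos: [552.4, 150.7, 195.4]
eef_rot: [-3.142, 0.001, -2.985]
wrist_force: [-1.4, 1.3, 4.9]
finger_gap: 11.9
```

```bash
python3 -c "
from h import *
s=read_state();print(s['eef_pos'],s['wrist_force'],s['moment'])"
```

```text
[552.38674211 150.68781301 195.4247141 ] [-1.42472094  1.29425065  4.89051382] [ 0.3661292   0.3166726  -0.01504406]
```

Call:
jog_arm(
  increments=[
    [0,0,0.1,0,0,0,0.5],
    [0,0,0,0,0,4,0.5],
    [0,0,0,0,0,6,0.5],
    [0,0,0,0,0,0,0.5],
  ],
  squeeze=60,
)

```text
clock: 22.35
eef_pos: [552.7, 150.6, 194.8]
eef_rot: [-3.141, 0.002, 3.122]
wrist_force: [-0.7, 0.4, 6.8]
finger_gap: 11.2
```

```bash
cat > st.py <<'E'
from h import *
s=read_state();print(s['eef_pos'].round(2),np.degrees(s['eef_rot']).round(2),s['wrist_force'].round(2),s['moment'].round(3),'j6eff',s['effort'][5].round(3))
E
python3 st.py
```

```text
[552.66 150.56 194.79] [-1.7999e+02  9.0000e-02  1.7890e+02] [-0.73  0.45  6.77] [0.135 0.094 0.012] j6eff 0.9
```

Call:
jog_arm(
  increments=[
    [0,0,0,0,0,5,0.5],
    [0,0,0,0,0,5,0.5],
    [0,0,0,0,0,5,0.5],
    [0,0,0,0,0,5,0.5],
    [0,0,0,0,0,0,0.5],
  ],
)

```text
clock: 22.98
eef_pos: [552.7, 150.6, 194.8]
eef_rot: [3.141, 0.002, 2.774]
wrist_force: [0.4, 0.7, 7.4]
finger_gap: 11.4
```

```bash
python3 st.py
```

```text
[552.74 150.61 194.85] [1.7996e+02 1.0000e-01 1.5891e+02] [0.43 0.75 7.36] [0.181 0.083 0.056] j6eff 0.776
```

Call:
jog_arm(
  increments=[
    [0,0,0,0,0,5,0.5],
    [0,0,0,0,0,5,0.5],
    [0,0,0,0,0,5,0.5],
    [0,0,0,0,0,0,0.5],
  ],
)

```text
clock: 23.48
eef_pos: [552.6, 150.7, 194.8]
eef_rot: [3.141, 0.001, 2.512]
wrist_force: [-0.7, 1.2, 6.4]
finger_gap: 11.4
```

```bash
python3 st.py
```

```text
[552.63 150.68 194.76] [1.7995e+02 6.0000e-02 1.4391e+02] [-0.74  1.2   6.37] [ 0.255  0.099 -0.013] j6eff 0.782
```

Now fine steps, watching the moment.

Call:
jog_arm(
  increments=[
    [0,0,0,0,0,5,0.5],
    [0,0,0,0,0,0,0.5],
  ],
)

```text
clock: 23.72
eef_pos: [552.7, 150.6, 194.8]
eef_rot: [3.141, 0.001, 2.424]
wrist_force: [-0.3, 1.2, 7.3]
finger_gap: 11.6
```

```bash
python3 st.py
```

```text
[552.68 150.65 194.82] [1.7994e+02 7.0000e-02 1.3891e+02] [-0.28  1.23  7.34] [ 0.138  0.065 -0.017] j6eff 0.746
```

Call:
jog_arm(
  increments=[
    [0,0,0,0,0,4,0.5],
    [0,0,0,0,0,0,0.5],
  ],
)

```text
clock: 23.98
eef_pos: [552.7, 150.6, 194.8]
eef_rot: [3.14, 0.001, 2.355]
wrist_force: [0.5, 0.4, 7.8]
finger_gap: 11.5
```

```bash
python3 st.py
```

```text
[552.73 150.61 194.82] [1.7993e+02 7.0000e-02 1.3493e+02] [0.5  0.42 7.8 ] [ 0.096 -0.013 -0.008] j6eff 0.586
```

Call:
jog_arm(
  increments=[
    [0,0,0,0,0,4,0.5],
    [0,0,0,0,0,0,0.5],
  ],
)

```text
clock: 24.22
eef_pos: [552.7, 150.7, 194.8]
eef_rot: [3.14, 0.001, 2.285]
wrist_force: [0.4, 1.8, 7.0]
finger_gap: 11.1
```

```bash
python3 st.py
```

```text
[552.7  150.67 194.79] [1.7993e+02 6.0000e-02 1.3093e+02] [0.4  1.83 7.01] [0.168 0.052 0.005] j6eff 0.615
```

Call:
jog_arm(
  increments=[
    [0,0,0,0,0,3,0.5],
    [0,0,0,0,0,0,0.5],
  ],
)

```text
clock: 24.48
eef_pos: [552.5, 150.6, 194.7]
eef_rot: [3.141, 0.001, 2.233]
wrist_force: [-1.3, -0.6, 7.7]
finger_gap: 11.4
```

```bash
python3 st.py
```

```text
[552.49 150.56 194.74] [1.7996e+02 4.0000e-02 1.2795e+02] [-1.3  -0.61  7.66] [-0.018  0.381  0.127] j6eff 0.533
```

Call:
jog_arm(
  increments=[
    [0,0,0,0,0,3,0.5],
    [0,0,0,0,0,0,0.5],
  ],
)

```text
clock: 24.72
eef_pos: [552.7, 150.5, 194.8]
eef_rot: [3.14, 0.001, 2.181]
wrist_force: [-0.0, 0.0, 6.8]
finger_gap: 11.6
```

```bash
python3 st.py
```

```text
[552.67 150.51 194.76] [1.7994e+02 6.0000e-02 1.2494e+02] [-0.03  0.01  6.82] [-0.002 -0.063  0.026] j6eff 0.469
```

Call:
jog_arm(
  increments=[
    [0,0,0,0,0,3,0.5],
    [0,0,0,0,0,0,0.5],
  ],
)

```text
clock: 24.98
eef_pos: [553.0, 150.7, 194.8]
eef_rot: [3.139, 0.001, 2.128]
wrist_force: [1.1, 2.8, 5.5]
finger_gap: 11.5
```

```bash
python3 st.py
```

```text
[552.96 150.69 194.8 ] [1.7988e+02 7.0000e-02 1.2195e+02] [1.08 2.83 5.55] [ 0.24  -0.42   0.229] j6eff 0.639
```

Call:
jog_arm(
  increments=[
    [0,0,0,0,0,3,0.5],
    [0,0,0,0,0,0,0.5],
  ],
)

```text
clock: 25.22
eef_pos: [553.2, 150.9, 194.9]
eef_rot: [3.139, 0.001, 2.076]
wrist_force: [4.0, 2.9, 5.0]
finger_gap: 11.5
```

```bash
python3 st.py
```

```text
[553.18 150.86 194.89] [1.7983e+02 6.0000e-02 1.1896e+02] [3.97 2.93 4.98] [ 0.565 -0.886  0.35 ] j6eff 0.749
```

Call:
jog_arm(
  increments=[
    [0,0,0,0,0,3,0.5],
    [0,0,0,0,0,0,0.5],
  ],
)

```text
clock: 25.48
eef_pos: [553.2, 150.8, 194.9]
eef_rot: [3.139, 0.001, 2.024]
wrist_force: [4.8, 1.8, 6.0]
finger_gap: 11.8
```

```bash
python3 st.py
```

```text
[553.17 150.83 194.9 ] [1.7983e+02 5.0000e-02 1.1595e+02] [4.77 1.77 5.97] [ 0.503 -0.841  0.141] j6eff 0.56
```

Call:
jog_arm(
  increments=[
    [0,0,0,0,0,3,0.5],
    [0,0,0,0,0,0,0.5],
  ],
)

```text
clock: 25.72
eef_pos: [553.1, 150.8, 194.9]
eef_rot: [3.139, 0.001, 1.971]
wrist_force: [3.7, 1.2, 5.4]
finger_gap: 11.4
```

```bash
python3 st.py
```

```text
[553.13 150.76 194.89] [1.7984e+02 4.0000e-02 1.1294e+02] [3.66 1.21 5.42] [ 0.38  -0.64   0.008] j6eff 0.433
```

Call:
jog_arm(
  increments=[
    [0,0,0,0,0,3,0.5],
    [0,0,0,0,0,0,0.5],
  ],
)

```text
clock: 25.98
eef_pos: [552.8, 150.5, 194.8]
eef_rot: [3.14, 0.001, 1.918]
wrist_force: [-0.8, -2.0, 7.3]
finger_gap: 11.9
```

```bash
python3 st.py
```

```text
[552.81 150.46 194.82] [1.7990e+02 5.0000e-02 1.0992e+02] [-0.81 -2.01  7.32] [-0.314  0.16  -0.252] j6eff 0.158
```

Call:
jog_arm(
  increments=[
    [0,0,0,0,0,3,0.5],
    [0,0,0,0,0,0,0.5],
  ],
)

```text
clock: 26.22
eef_pos: [552.7, 150.4, 194.8]
eef_rot: [3.14, 0.001, 1.866]
wrist_force: [0.1, 0.4, 6.4]
finger_gap: 11.7
```

```bash
python3 st.py
```

```text
[552.72 150.45 194.82] [1.7991e+02 5.0000e-02 1.0694e+02] [0.13 0.36 6.42] [-0.186  0.02  -0.006] j6eff 0.46
```

Call:
jog_arm(
  increments=[
    [0,0,0,0,0,3,0.5],
    [0,0,0,0,0,0,0.5],
  ],
)

```text
clock: 26.48
eef_pos: [552.8, 150.5, 194.9]
eef_rot: [3.14, 0.001, 1.814]
wrist_force: [0.9, 0.1, 6.3]
finger_gap: 11.9
```

```bash
python3 st.py
```

```text
[552.81 150.49 194.85] [1.7990e+02 4.0000e-02 1.0395e+02] [0.92 0.13 6.29] [-0.098 -0.094  0.13 ] j6eff 0.57
```

Call:
jog_arm(
  increments=[
    [0,0,0,0,0,3,0.5],
    [0,0,0,0,0,0,0.5],
  ],
)

```text
clock: 26.72
eef_pos: [553.2, 150.8, 194.9]
eef_rot: [3.138, 0.0, 1.762]
wrist_force: [3.3, 2.1, 5.5]
finger_gap: 11.7
```

```bash
python3 st.py
```

```text
[553.19 150.77 194.95] [1.7982e+02 1.0000e-02 1.0096e+02] [3.25 2.05 5.47] [ 0.386 -0.742  0.258] j6eff 0.674
```

Call:
jog_arm(
  increments=[
    [0,0,0,0,0,3,0.5],
    [0,0,0,0,0,3,0.5],
    [0,0,0,0,0,0,0.5],
  ],
)

```text
clock: 27.1
eef_pos: [553.3, 150.8, 195.0]
eef_rot: [3.138, -0.0, 1.657]
wrist_force: [5.4, 1.8, 4.9]
finger_gap: 11.8
```

```bash
python3 st.py
```

```text
[553.29 150.8  194.96] [ 1.798e+02 -1.000e-02  9.494e+01] [5.41 1.77 4.91] [ 0.432 -0.931  0.146] j6eff 0.537
```

Call:
jog_arm(
  increments=[
    [0,0,0,0,0,4,0.5],
    [0,0,0,0,0,0,0.5],
  ],
)

```text
clock: 27.35
eef_pos: [553.1, 150.6, 194.9]
eef_rot: [3.139, -0.0, 1.587]
wrist_force: [1.9, 0.5, 6.4]
finger_gap: 11.3
```

```bash
python3 st.py
```

```text
[553.07 150.62 194.92] [ 1.7984e+02 -1.0000e-02  9.0910e+01] [1.95 0.5  6.44] [ 0.122 -0.428 -0.136] j6eff 0.419
```

Call:
jog_arm(
  increments=[
    [0,0,0,0,0,4,0.5],
    [0,0,0,0,0,0,0.5],
  ],
)

```text
clock: 27.6
eef_pos: [552.9, 150.4, 194.9]
eef_rot: [3.139, 0.0, 1.517]
wrist_force: [0.5, -0.3, 6.8]
finger_gap: 11.4
```

```bash
python3 st.py
```

```text
[552.86 150.41 194.91] [1.7988e+02 1.0000e-02 8.6920e+01] [ 0.54 -0.32  6.81] [-0.253 -0.063 -0.046] j6eff 0.559
```

Call:
jog_arm(
  increments=[
    [0,0,-0.05,0,0,0,0.5],
    [0,0,-0.05,0,0,0,0.5],
    [0,0,0,0,0,0,0.5],
  ],
)

```text
clock: 27.98
eef_pos: [552.7, 150.4, 195.3]
eef_rot: [3.14, 0.0, 1.518]
wrist_force: [4.6, -1.1, 3.0]
finger_gap: 11.8
```

```bash
python3 st.py
```

```text
[552.67 150.45 195.27] [1.7994e+02 1.0000e-02 8.6970e+01] [ 4.62 -1.14  3.  ] [-0.413 -0.936  0.038] j6eff -0.014
```

Call:
jog_arm(
  increments=[
    [0,0,-0.05,0,0,0,0.5],
    [0,0,0,0,0,0,1.2],
    [0,0,0,0,0,0,1.6],
    [0,0,0,0,0,0,2.5],
    [0,0,0,0,0,0,4],
    [0,0,0,0,0,0,4],
  ],
)

```text
clock: 28.72
eef_pos: [552.2, 150.7, 195.5]
eef_rot: [-3.141, 0.0, 1.518]
wrist_force: [0.5, -0.0, 0.5]
finger_gap: 39.2
```

Call:
jog_arm(
  increments=[
    [0,0,-0.5,0,0,0,4],
    [0,0,-2,0,0,0,4],
    [0,0,-3,0,0,0,4],
    [0,0,-3,0,0,0,4],
    [0,0,-1,0,0,0,4],
    [0,0,0,0,0,0,4],
    [0,0,0,0,0,0,4],
  ],
)

```text
clock: 29.6
eef_pos: [552.0, 150.6, 289.3]
eef_rot: [-3.14, 0.0, 1.518]
wrist_force: [-0.1, -0.2, 0.5]
finger_gap: 40.3
```

Run:
```python
from h import *
s=read_state();print(s['eef_pos'],s['wrist_force'],s['clock'])
d=camera('wrist');th=np.linspace(0,2*np.pi,73)
im=d['image'].copy()
for z,r in((153-19+37,37),(153,33)):
    cv2.polylines(im,[proj(d,np.c_[552.4+r*np.cos(th),150.4+r*np.sin(th),0*th+z]).astype(np.int32)],True,(0,255,0) if r==37 else (255,0,0),1)
im=np.clip(im.astype(float)*1.7,0,255).astype(np.uint8);save({'image':im},'fin_w.png')
out=[]
for n in('scene','side'):
    d=camera(n); c=proj(d,[[552.4,150.4,160]])[0].astype(int);u0,v0=c[0]-40,c[1]-35
    z=cv2.resize(d['image'][v0:v0+70,u0:u0+80],(400,350),interpolation=cv2.INTER_CUBIC)
    for zz in(153-19+23,153-19+37):
        q=((proj(d,np.c_[552.4+37*np.cos(th),150.4+37*np.sin(th),0*th+zz])-[u0,v0]+.5)*5).astype(np.int32);cv2.polylines(z,[q],True,(0,255,0),1)
    out.append(z)
save({'image':np.hstack(out)},'fin_2.png')
```

```text
[551.98918383 150.61552605 289.31964674] [-0.05143603 -0.20816637  0.48386017] 29.6
```

View pics/fin_w.png

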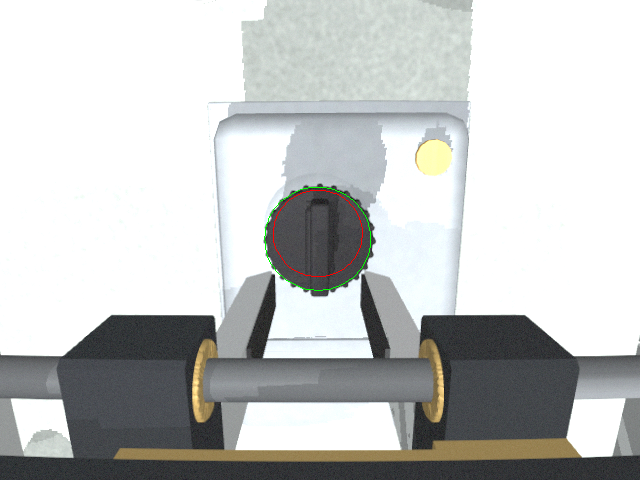

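View pics/fin_2.png

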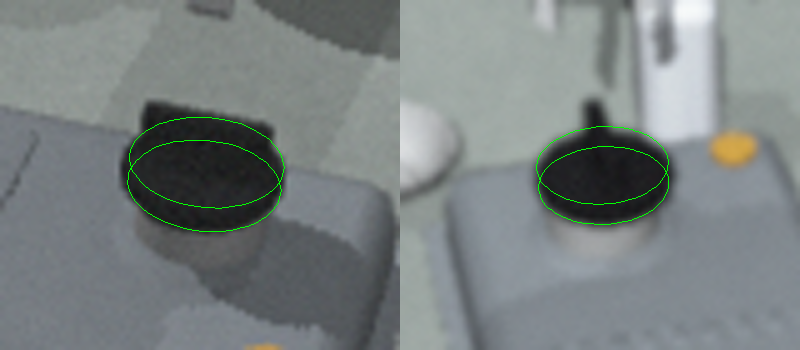

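```bash
python3 -c "
from cell import *
print(sign_off(),read_state()['clock'])"
```

```text
the job is handed in; nothing more can be done
the job is handed in; nothing more can be done
```

The cap is on the filler neck, locked down and released, and the job is handed in at about 29.8 s of the 72 s allowed.

- **Search and drop:** I set the nose in the neck and turned clockwise leaning with about 8 N. The lugs dropped through the notches after about 56° of turning.
- **Press and turn:** I pressed the cap to about -19.4 mm with roughly 10 N, and it ran about 62° to the end stop.
- **Clicks:** The turning moment rose to about 0.35 N m, reversed and settled twice, 20° apart. I count that as two clicks. A small 0.13 N m reading near the end stop was not a click, because the total turn past the stop fits only two.
- **Release:** I eased off, opened the fingers and lifted 94 mm clear. The wrist force went back to about 0.

**Last checks:** In all three camera views the cap sits level and centred on the neck. Its height matches the locked position of -19 mm, with about 1 mm of offset in the scene view, which is within calibration. The ridge is still lined up with the gripper, so the grip did not slip. I never moved near enough to the other things to touch them, but I did not re-measure their positions.

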